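# Load mounting plates into a slide-in tray and shut its gate

## Task

Load the spacer bar and the two L-shaped mounting plates into the slide-in tray: slide them flat under its lips through the open end, turning the L-plates so that they nest and all three fit, and push them in. Then swing the gate fully shut across the mouth behind them and let go. Do not knock over or shift the lens barrel and the tin.

Things in the scene. Friction and masses are not known exactly. Their poses are not given: they have to be found in the camera images.
- tray: Fixed aluminium slide-in tray, open at one end (mouth), its floor level with the bench. Origin: centre of the mouth, on the bench; x points into the tray, y across, z up. Inside 185 mm deep (x 0 to 185), 77 wide (y -38.5 to 38.5): just room for the bar (36 deep) and both L-plates nested, arm beside arm, feet at opposite ends (144 deep). Walls 14 high, 10 thick.
- tray_lip (a point): Centre of the tray inside, at lip height (tray x 92.5, z 14 mm; axes as the tray's). On the side walls a 3 mm thick lip (z 14 to 17 mm, from tray x = 42 inwards) overhangs the inside by 6 mm each side, so plates cannot be laid in from above and must slide in through the mouth. From x = 40 out to the mouth the walls have no lip and flare to 92 mm apart.
- gate (a joint): Angle (rad) of the steel gate bar, which swings level about an upright hinge at the mouth's corner. 0 = shut, straight across the mouth (a stop); it grows to at most 2.9 as the free end swings outwards, away from the tray. Light friction (about 0.4 N at the free end) keeps it where it is left; no spring, no latch.
- gate_hinge (a point): Point on the gate's hinge axis, 14 mm up, at x 0, y -52 mm in the tray's frame; it turns with the gate: y runs along the bar to its free end, x points to its inner face (into the tray when shut). The bar is 8 mm thick (x -8 to 0), runs from y = 4 to 102 mm and stands 3 to 24 mm above the bench.
- gate_tip (a point): Middle of the free end of the gate bar, 14 mm above the bench, 102 mm from the hinge.
- short_mid (a point): Flat L-shaped dark grey aluminium plate, 10 mm thick, 84 x 72 mm overall, about 110 g, slim foot: a foot 30 x 72, and an arm 36 wide and 54 long with a full round end. Point: centre of the 84 x 72 outline, half-way up. x axis runs along the arm towards its tip: foot x -42 to -12, y -36 to 36; arm x -12 to 42, y -36 to 0 only. z up.
- long_mid (a point): Flat L-shaped dark grey aluminium plate, 10 mm thick, 114 x 72 mm overall, about 165 g, broad foot: a foot 60 x 72, and an arm 36 wide and 54 long with a full round end. Point: centre of the 114 x 72 outline, half-way up. x axis runs along the arm towards its tip: foot x -57 to 3, y -36 to 36; arm x 3 to 57, y -36 to 0 only. z up.
- bar_mid (a point): Flat rectangular dark grey aluminium spacer bar, 36 x 72 mm, 10 mm thick, 70 g, lying loose just outside the tray's mouth, roughly crosswise to it. Point: its centre, half-way up. x along the 36 mm side, roughly into the tray; y along the 72 mm side.
- driver: Bystander: screwdriver lying on the bench near the robot; fixed. Origin on the bench under its middle.
- lens: Bystander: black lens barrel, 52 mm across, 46 mm high, standing loose. Origin: centre of its underside.
- tin: Bystander: small closed metal tin, 60 mm across, 40 mm high, standing loose. Origin: centre of its underside.

How it is judged:
By the outcome, as a careful person would: the job done as asked, in the order asked, and still so for the second after the job is handed in, with the robot touching nothing.
It also fails if it takes over 72 s, if anything falls off the work surface, if the arm or the gripper's body presses on something with over 40 N, if the wrist force passes 120 N, or if a joint passes its speed limit or range.

## Robot

A 6-joint arm with a two-finger parallel gripper is mounted at the origin on the work surface. World frame = base frame: x ahead of the robot, y to its left, z up, the work surface at z = 0. Lengths are in mm, angles in rad, forces in N, time in s.
With the tool pointing down it reaches from about 350 to 975 mm from the base axis. Payload 7.1 kg.
Tool frame: the origin (TCP) lies at the very end of the fingers, on their centre line; the grasp point (between the pads) lies 19 mm behind it (ctrl.pinch_z is the z of the grasp point in the tool frame, in mm); z points along the fingers, y is the direction in which the jaws open and shut (so a half turn about z gives the same grasp; the last joint's range is limited). The gripper opens to 88 mm and grips with 3 to 60 N. Pads are 20 mm wide; open, the fingers measure 115 mm over their backs; the gripper's body (75 mm by 178 mm) begins 61 mm behind the grasp point.
Start: joints at [1.171, 0.423, 1.63, -0, 1.089, -0.019], TCP at [232.257, 580.225, 222.675] pointing down, gripper open.
Joint ranges: [-3, 3], [-0.9, 2.11], [0.09, 2.58], [-1.31, 4.45], [0.11, 2.69], [-2.54, 2.54]. Speed limits (rad/s): [2.39, 2.39, 3.01, 3.14, 3.14, 3.14].

## Interface

Orientations are given as a rotation vector (axis times angle).
In Python, from workcell import get_obs, optics, ctrl gives the robot as it stands.
- The arm moves only by the shell command python3 -m jog 'ROWS'. ROWS is a JSON object of lists of equal length, an entry for each row: "delta_rot": the turn, a rotation vector about the tool's x, y, z in rad, a list of three; "translation": the shift along the tool's x, y, z in mm, a list of three; "hand": the opening, from -1 (shut) to 1 (fully open). In form: {"delta_rot": [[rx, ry, rz], ...], "translation": [[x, y, z], ...], "hand": [hand, ...]}. A call has 1 to 5 rows; each row is the pose to reach, as a shift and turn from the pose commanded when the call began, along the tool's axes at that moment; what a row does not reach only later rows make up. A row lasts 1/10 s, in which the tool goes at most 50 mm and 8.59 degrees, less where a joint would pass 70% of its speed; a pose out of reach is approached as far as the arm can. A call with a gripper value outside its range is refused whole. The fingers move at their own pace and stop on an object; the grip force is fixed at half the most. Time passes only in rows, so rows that repeat a pose let the fingers close. It gives the time, the measured TCP pose, the force and the opening at its end, in the units of the state.
- get_obs(): the state, without advancing time (a new reading comes with each control period).
- optics.get_image(name): name is "side" or "top" or "wrist"; returns the picture (384x512x3 uint8, red, green, blue); there is no depth.
- optics.calibration(name): a dict with "intrinsics" (3x3 intrinsics, pixels), "cam_to_world" (4x4, takes a point from camera to world coordinates). Camera axes: x right, y up, looking along -z (the intrinsics and any distortion apply to the point x, -y, -z); pixel columns grow to the right and rows downward; lengths in mm; the calibration is good to about 2 mm. A picture is of the moment at which its call begins: read the wrist's pose just before it. calibration takes no time and is no camera call; for the wrist camera it gives the pose at the moment of the call.
- ctrl.close_job(): hands the job in, once; it reports no verdict.
The state is a dict: "t": time; "qpos": joint angles; "qvel": joint speeds; "joint_torque": joint torques, N m; "ee_pos": TCP position; "orientation": TCP orientation; "ft_force": force on the tool from outside, world axes, zero at the start; "moment": the same for the moment, N m; "width": finger opening in mm.
Only numpy, scipy, OpenCV 4.12 (cv2) and the standard library are available. Lean on these libraries where they do the work, as an engineer would, in place of code of your own. Each camera call takes 0.05 s, during which the arm holds its last target. There are 200 camera calls.

## Working session

There is one attempt and no reset: what is moved stays moved. The work goes in short steps, Python scripts to look and compute and a shell command to move; the robot and the scene stay as the last step left them, time stands still between calls to the robot, and variables do not carry over. Pictures are saved under pics/ and viewed, about 8 in all and at most 12, crops included, and the job is handed in when it is done.

```bash
ls; mkdir -p pics
python3 - <<'E'
from workcell import get_obs, optics, ctrl
import cv2,numpy as np
for n in("top","side"):
    im=optics.get_image(n); cv2.imwrite(f"pics/{n}0.png",im[:,:,::-1])
    c=optics.calibration(n); print(n,np.round(c["intrinsics"],1).tolist(),np.round(c["cam_to_world"],3).tolist(),[k for k in c])
o=get_obs();print(o)
E
```

```text
pics
top [[427.9, 0.0, 260.7], [0.0, 427.9, 195.1], [0.0, 0.0, 1.0]] [[0.015, 0.994, -0.106, 449.133], [-0.999, 0.018, 0.027, -41.304], [0.029, 0.105, 0.994, 903.277], [0.0, 0.0, 0.0, 1.0]] ['intrinsics', 'cam_to_world']
side [[491.4, 0.0, 259.5], [0.0, 491.4, 188.3], [0.0, 0.0, 1.0]] [[0.965, 0.166, -0.204, 290.939], [-0.262, 0.554, -0.79, -1027.89], [-0.018, 0.816, 0.578, 762.625], [0.0, 0.0, 0.0, 1.0]] ['intrinsics', 'cam_to_world']
{'t': 0.1, 'qpos': array([ 1.17100971e+00,  4.23776714e-01,  1.63058028e+00,  1.99277834e-05,
        1.08857761e+00, -1.89882248e-02]), 'qvel': array([-7.50739917e-04, -9.56149370e-04, -3.24297848e-03,  3.62273281e-04,
        6.01823089e-04, -9.60516308e-05]), 'joint_torque': array([ 3.23370496e-04, -5.45617175e+01, -2.74326932e+01,  6.45268173e-02,
        1.88809651e-02,  2.80225080e-06]), 'ee_pos': array([232.0657621 , 579.80172616, 221.98482607]), 'orientation': array([-5.94507296e-01, -3.08452594e+00,  2.05592945e-03]), 'ft_force': array([-0.29341245, -0.56071629,  0.06667906]), 'moment': array([ 0.00977122,  0.02014817, -0.00847961]), 'width': 87.81063378179061}
```

View pics/top0.png

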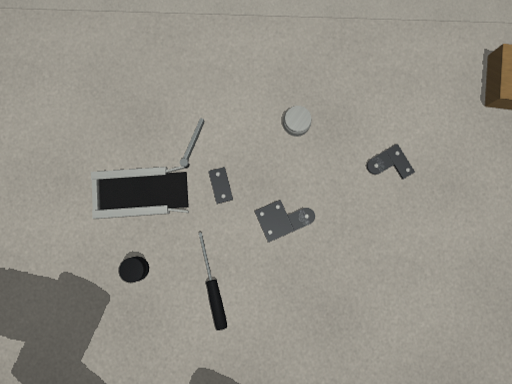

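View pics/side0.png

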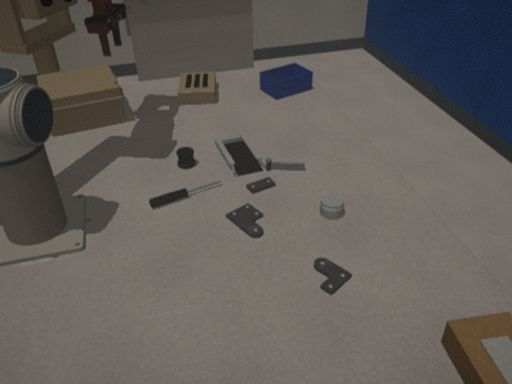

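Top view: tray at px (140,192) with its mouth facing right (188,192), gate hinge (184,162) open to tip (201,121), bar (221,185), long L (285,220), short L (392,162), tin (298,120), lens (134,269) and driver (210,285). I'll measure these next.

```bash
cat > h.py <<'E'
import numpy as np,cv2
from workcell import get_obs, optics, ctrl
from scipy.spatial.transform import Rotation as R
def ray(px,z,c):
    px=np.atleast_2d(np.asarray(px,float)); K=c["intrinsics"];M=np.array(c["cam_to_world"])
    d=np.c_[(px[:,0]-K[0][2])/K[0][0],-(px[:,1]-K[1][2])/K[1][1],-np.ones(len(px))]@M[:3,:3].T
    o=M[:3,3]; return (o+d*((z-o[2])/d[:,2])[:,None])[:,:2]
def proj(p,c):
    M=np.linalg.inv(np.array(c["cam_to_world"]));K=c["intrinsics"];q=M[:3,:3]@np.asarray(p,float)+M[:3,3]
    return np.array([K[0][2]+K[0][0]*q[0]/-q[2],K[1][2]+K[1][1]*-q[1]/-q[2]])
def tool():
    o=get_obs();m=R.from_rotvec(o["orientation"]).as_matrix();return o,m
E
python3 - <<'E'
from h import *
im=cv2.imread("pics/top0.png");c=optics.calibration("top")
g=cv2.cvtColor(im,cv2.COLOR_BGR2GRAY)
m=((g<85)*255).astype(np.uint8); m=cv2.morphologyEx(m,cv2.MORPH_CLOSE,np.ones((5,5)))
cs,_=cv2.findContours(m,0,1)
for k in cs:
    if cv2.contourArea(k)<150: continue
    r=cv2.minAreaRect(k); b=cv2.boxPoints(r)
    w=ray(b,10,c); print("px",np.round(r[0]),"A",cv2.contourArea(k),"w",np.round(w,0).tolist(),"sides",np.round([np.linalg.norm(w[0]-w[1]),np.linalg.norm(w[1]-w[2])],1),"poly",np.round(ray(cv2.approxPolyDP(k,2.5,True)[:,0],10,c)).tolist() if cv2.contourArea(k)<3000 else '')
print(np.round(optics.calibration("wrist")["cam_to_world"],2), np.round(optics.calibration("wrist")["intrinsics"],0).tolist())
print(np.round(tool()[1],3))
for n,p in dict(hinge=(184,162),tip=(201,121),mouthT=(187,168),mouthB=(188,212),backT=(95,171),backB=(95,217),lipendT=(166,171),lipendB=(168,213)).items(): print(n,np.round(ray(p,15,c)[0]))
for n,p in dict(tin=(298,120),lens=(134,269)).items(): print(n,np.round(ray(p,42,c)[0]))
v=im[90:290,70:450]; cv2.imwrite("pics/crop1.png",cv2.resize(v,(798,420),interpolation=cv2.INTER_CUBIC))
E
```

```text
px [216. 303.] A 564.0 w [[370.0, 48.0], [375.0, 23.0], [273.0, -3.0], [267.0, 22.0]] sides [ 25.9 106. ] poly [[371.0, 40.0], [357.0, 44.0], [270.0, 21.0], [274.0, 1.0], [370.0, 24.0]]
px [133. 269.] A 601.5 w [[404.0, 231.0], [422.0, 171.0], [373.0, 155.0], [356.0, 214.0]] sides [61.8 51.4] poly [[408.0, 170.0], [416.0, 187.0], [408.0, 213.0], [393.0, 222.0], [369.0, 217.0], [361.0, 200.0], [370.0, 172.0], [382.0, 163.0]]
px [285. 215.] A 1010.5 w [[512.0, -52.0], [559.0, -154.0], [495.0, -183.0], [448.0, -81.0]] sides [112.7  70.5] poly [[511.0, -54.0], [461.0, -78.0], [463.0, -90.0], [476.0, -94.0], [476.0, -111.0], [464.0, -115.0], [483.0, -157.0], [493.0, -144.0], [506.0, -146.0], [508.0, -165.0], [490.0, -169.0], [498.0, -178.0], [519.0, -165.0], [506.0, -119.0], [535.0, -104.0]]
px [220. 185.] A 503.0 w [[595.0, 46.0], [604.0, 12.0], [535.0, -6.0], [526.0, 27.0]] sides [34.7 71.5] poly [[603.0, 15.0], [593.0, 44.0], [528.0, 26.0], [535.0, -5.0]]
px [389. 167.] A 800.0 w [[617.0, -283.0], [663.0, -357.0], [601.0, -393.0], [556.0, -319.0]] sides [86.6 71.3] poly [[600.0, -390.0
[... 387 characters left out ...]
 [890.0, -563.0], [888.0, -625.0], [743.0, -609.0]] sides [145.2  61.2] poly [[889.0, -594.0], [862.0, -561.0], [753.0, -550.0], [743.0, -609.0], [766.0, -610.0], [770.0, -584.0]]
[[ 3.7000e-01 -8.9000e-01 -2.5000e-01  1.6536e+02]
 [ 9.3000e-01  3.6000e-01  1.0000e-01  6.0702e+02]
 [-0.0000e+00 -2.7000e-01  9.6000e-01  3.8462e+02]
 [ 0.0000e+00  0.0000e+00  0.0000e+00  1.0000e+00]] [[326.0, 0.0, 254.0], [0.0, 326.0, 190.0], [0.0, 0.0, 1.0]]
[[-0.928  0.372 -0.001]
 [ 0.372  0.928 -0.001]
 [ 0.    -0.001 -1.   ]]
hinge [611.  97.]
tip [699.  64.]
mouthT [598.  90.]
mouthB [506.  85.]
backT [588. 280.]
backB [492. 275.]
lipendT [591. 133.]
lipendB [503. 126.]
tin [ 699. -139.]
lens [390. 183.]
```

View pics/crop1.png

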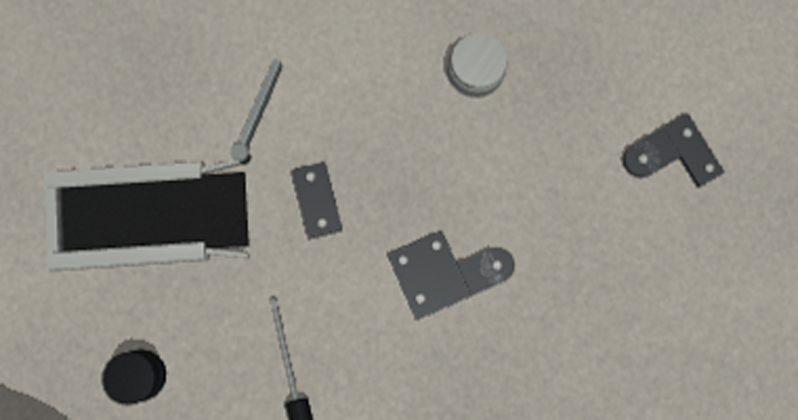

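```bash
python3 -m jog '{"delta_rot":[[0,0,0],[0,0,0],[0,0,0],[0,0,0],[0,0,0]],"translation":[[-39,-30,0],[-78,-60,0],[-117,-90,0],[-156,-120,0],[-195,-150,0]],"hand":[0.3,0.3,0.3,0.3,0.3]}'
python3 -m jog '{"delta_rot":[[0,0,0],[0,0,0],[0,0,0],[0,0,0],[0,0,0]],"translation":[[-39,-30,0],[-78,-60,0],[-117,-90,0],[-156,-120,0],[-195,-150,0]],"hand":[0.3,0.3,0.3,0.3,0.3]}'
python3 -m jog '{"delta_rot":[[0,0,-0.13],[0,0,-0.26],[0,0,-0.39],[0,0,-0.52],[0,0,-0.64]],"translation":[[-30,-23,0],[-60,-45,0],[-89,-68,0],[-89,-68,0],[-89,-68,0]],"hand":[0.3,0.3,0.3,0.3,0.3]}'
python3 - <<'E'
from h import *
import pickle
o,m=tool();c=optics.calibration("wrist");im=optics.get_image("wrist")
print(o["t"],o["ee_pos"],np.round(m,3).tolist(),o["width"],o["ft_force"])
cv2.imwrite("pics/w1.png",im[:,:,::-1]);pickle.dump(c,open("w1.pkl","wb"))
E
```

```text
t: 0.6
ee_pos: [357.9, 366.6, 222.5]
orientation: [-0.594, -3.085, 0.001]
ft_force: [1.4, 0.5, -0.4]
width: 57.6
t: 1.1
ee_pos: [483.3, 154.8, 222.6]
orientation: [-0.595, -3.085, 0.0]
ft_force: [1.0, 1.0, -0.2]
width: 57.4
t: 1.6
ee_pos: [540.4, 59.2, 222.2]
orientation: [0.41, -3.114, -0.0]
ft_force: [-0.7, 0.2, -0.2]
width: 57.2
1.6 [540.3954464   59.21819036 222.19596432] [[-0.966, -0.259, -0.001], [-0.259, 0.966, -0.0], [0.001, 0.0, -1.0]] 57.15825366297031 [-0.6919512   0.17668301 -0.17600793]
```

View pics/w1.png

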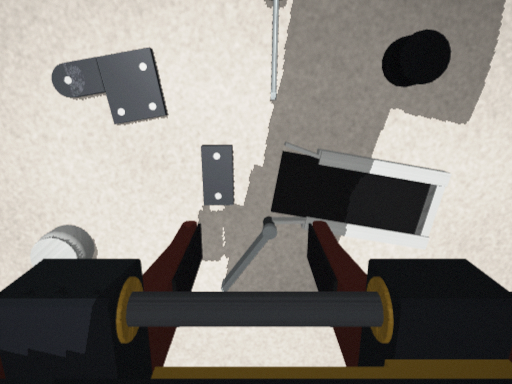

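Wrist view: bar at (217,175), long L foot (132,85) and arm tip (68,79), and tray with mouth edge (283,150)–(272,212). The far lip ends at (320,158), the gate hinge is at (269,228) and its tip near (228,288).

```bash
cat > seg.py <<'E'
from h import *
def parts(im,c,th=75,lo=300,z=10):
    g=cv2.cvtColor(im,cv2.COLOR_BGR2GRAY);m=((g<th)*255).astype(np.uint8)
    m=cv2.morphologyEx(m,cv2.MORPH_CLOSE,np.ones((3,3)))
    cs,_=cv2.findContours(m,0,1)
    out=[]
    for k in cs:
        if cv2.contourArea(k)<lo: continue
        w=ray(k[:,0],z,c).astype(np.float32); r=cv2.minAreaRect(w)
        print("px",np.round(cv2.minAreaRect(k)[0]),"centre",np.round(r[0],1),"size",np.round(r[1],1),"ang",round(r[2],1),"poly",np.round(cv2.approxPolyDP(w.reshape(-1,1,2),5,True)[:,0]).tolist())
        out.append((k,w))
    return out
E
python3 - <<'E'
from seg import *
import pickle
im=cv2.imread("pics/w1.png");c=pickle.load(open("w1.pkl","rb"))
parts(im[:250],c)
g=cv2.cvtColor(im,cv2.COLOR_BGR2GRAY)
f=((g<45)*255).astype(np.uint8)[:250]
cs,_=cv2.findContours(f,0,1)
for k in cs:
    if cv2.contourArea(k)>800: print(cv2.contourArea(k),cv2.approxPolyDP(k,3,True)[:,0].tolist(),"z0",np.round(ray(cv2.approxPolyDP(k,3,True)[:,0],0,c)).tolist())
for n,p,z in [("hinge",(269,228),24),("tip",(228,288),24),("lipFarOut",(320,150),17),("lipFarIn",(319,160),17),("backFarOut",(448,172),14),("backnearout",(428,237),17),("drivertip",(273,98),5)]: print(n,np.round(ray(p,z,c)[0],1))
cr=im[120:250,250:460];cv2.imwrite("pics/crop2.png",cv2.resize(cr,None,fx=3.8,fy=3.8,interpolation=cv2.INTER_CUBIC))
E
```

```text
px [184. 235.] centre [650.   -3.4] size [37.4 44.8] ang 15.0 poly [[630.0, 14.0], [634.0, -7.0], [674.0, -20.0], [662.0, 22.0]]
px [346. 211.] centre [567.4 181. ] size [116.  181.2] ang 4.7 poly [[517.0, 87.0], [591.0, 93.0], [585.0, 152.0], [594.0, 143.0], [628.0, 151.0], [617.0, 193.0], [584.0, 161.0], [573.0, 272.0], [510.0, 265.0], [522.0, 136.0], [515.0, 126.0]]
px [416.  59.] centre [384.6 196.2] size [54.2 72.6] ang 24.2 poly [[360.0, 223.0], [355.0, 197.0], [373.0, 169.0], [389.0, 161.0], [409.0, 170.0], [415.0, 192.0], [402.0, 222.0], [383.0, 232.0]]
7760.5 [[283, 151], [271, 210], [413, 233], [428, 184], [321, 166], [313, 157]] z0 [[519.0, 88.0], [593.0, 94.0], [576.0, 277.0], [512.0, 270.0], [524.0, 137.0], [516.0, 125.0]]
2868.0 [[445, 38], [436, 31], [424, 30], [396, 40], [384, 54], [384, 75], [403, 86], [431, 81], [445, 69], [449, 59]] z0 [[355.0, 223.0], [351.0, 211.0], [354.0, 198.0], [371.0, 173.0], [387.0, 165.0], [408.0, 173.0], [413.0, 198.0], [400.0, 226.0], [384.0, 236.0], [374.0, 236.0]]
hinge [607.9  94.9]
tip [698.7  67.1]
lipFarOut [504.5 126.1]
lipFarIn [515.7 128.6]
backFarOut [490.7 278.3]
backnearout [571.7 286.2]
drivertip [463.6  59.9]
```

View pics/crop2.png

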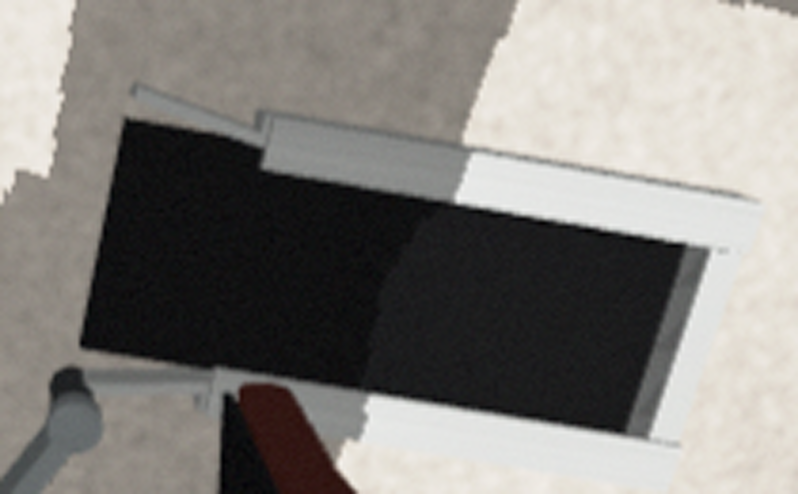

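The crop shows the tray clearly: floor mouth corners at px (283,151)/(271,211), lip start (319,165), and back floor edge (430,184)–(415,234). Next: fit the axis and work out the bar grasp.

Run:
```python
from seg import *
import pickle
im=cv2.imread("pics/w1.png");c=pickle.load(open("w1.pkl","rb"))
def L(n,a,b,z):
    p=ray([a,b],z,c);d=p[1]-p[0];print(n,np.round(p,1).tolist(),"ang",round(np.degrees(np.arctan2(d[1],d[0])),2),"len",round(np.linalg.norm(d),1))
L("lipin",(319,165),(430.3,183.7),17);L("lipout",(319.7,149.5),(450,172.6),17);L("mouth",(283,151),(271.3,211),0);L("back",(429.7,184.5),(415,233.7),0)
L("lipin near",(250+380/3.8,120+388/3.8),(250+627/3.8,120+434/3.8),17)
g=cv2.cvtColor(im,cv2.COLOR_BGR2GRAY)
for nm,(x0,y0,x1,y1) in dict(bar=(190,135,245,205),long=(40,40,180,135)).items():
    m=((g[y0:y1,x0:x1]<100)*255).astype(np.uint8)
    m=cv2.morphologyEx(m,cv2.MORPH_OPEN,np.ones((3,3)));m=cv2.morphologyEx(m,cv2.MORPH_CLOSE,np.ones((9,9)))
    k=max(cv2.findContours(m,0,1)[0],key=cv2.contourArea)[:,0]+[x0,y0]
    w=ray(k,10,c).astype(np.float32);r=cv2.minAreaRect(w)
    print(nm,np.round(r[0],1),np.round(r[1],1),round(r[2],1),np.round(cv2.approxPolyDP(w.reshape(-1,1,2),5,True)[:,0]).tolist())
```

```text
lipin [[521.2, 130.4], [508.8, 262.3]] ang 95.4 len 132.5
lipout [[504.1, 125.6], [490.6, 278.9]] ang 95.01 len 153.9
mouth [[518.6, 88.1], [594.4, 95.2]] ang 5.31 len 76.2
back [[511.6, 272.2], [576.4, 279.8]] ang 6.68 len 65.2
lipin near [[578.0, 188.0], [572.4, 269.5]] ang 93.94 len 81.7
bar [564.8  20.5] [71.4 35.6] 15.5 [[534.0, -4.0], [604.0, 13.0], [595.0, 47.0], [526.0, 27.0]]
long [ 503.2 -117.4] [ 70.9 115.9] 24.1 [[511.0, -51.0], [454.0, -76.0], [489.0, -67.0], [491.0, -78.0], [461.0, -109.0], [489.0, -172.0], [501.0, -179.0], [514.0, -174.0], [521.0, -162.0], [506.0, -120.0], [535.0, -106.0]]
```

```bash
python3 -m jog '{"delta_rot":[[0,0,0],[0,0,0],[0,0,0],[0,0,0],[0,0,0]],"translation":[[-14,-44,0],[-14,-44,50],[-14,-44,100],[-14,-44,150],[-14,-44,185]],"hand":[0.3,0.3,0.3,0.3,0.3]}'
python3 -m jog '{"delta_rot":[[0,0,0],[0,0,0],[0,0,0],[0,0,0],[0,0,0]],"translation":[[0,0,25],[0,0,34],[0,0,34],[0,0,34],[0,0,34]],"hand":[0.3,0.3,0.3,0,-0.5]}'
python3 -m jog '{"delta_rot":[[0,0,0],[0,0,0],[0,0,0]],"translation":[[0,0,0],[0,0,0],[0,0,0]],"hand":[-0.5,-0.5,-0.5]}'
python3 - <<'E'
from h import *
o,m=tool();print(o["ee_pos"],np.round(m[:,1],3),o["width"],o["ft_force"])
E
```

```text
t: 2.15
ee_pos: [563.2, 21.6, 34.6]
orientation: [0.402, -3.113, -0.001]
ft_force: [0.1, -0.8, -0.5]
width: 57.1
t: 2.65
ee_pos: [566.2, 21.7, 5.2]
orientation: [-0.405, 3.113, -0.0]
ft_force: [-0.6, 0.6, 0.5]
width: 44.2
t: 2.95
ee_pos: [565.9, 21.7, 5.0]
orientation: [-0.406, 3.113, -0.0]
ft_force: [-1.0, 0.4, 8.1]
width: 35.3
[565.92363355  21.66284922   5.0047438 ] [-0.256  0.967 -0.   ] 35.290805745357545 [-1.03596008  0.44152505  8.07527176]
```

```bash
python3 -m jog '{"delta_rot":[[0,0,0],[0,0,0.09],[0,0,0.17],[0,0,0.17],[0,0,0.17]],"translation":[[0,0,-1.5],[0,12,-1.5],[-1,25,-1.5],[-1,25,-1.5],[-1,25,-1.5]],"hand":[-0.5,-0.5,-0.5,-0.5,-0.5]}'
python3 - <<'E'
from h import *
o,m=tool();d=np.radians(95);X=np.array([np.cos(d),np.sin(d)]);Y=np.array([-X[1],X[0]])
r=o["ee_pos"][:2]-[556.5,91.6];print("tray",r@X,r@Y,o["ee_pos"],"yaw",np.degrees(np.arctan2(m[1,1],m[0,1])),o["width"],o["ft_force"])
E
```

```text
t: 3.45
ee_pos: [559.6, 46.0, 5.3]
orientation: [-0.145, 3.138, -0.0]
ft_force: [0.1, -0.4, 0.4]
width: 35.4
tray -45.664625655084315 0.9048611455746928 [559.57851649  46.03027819   5.30082712] yaw 95.2780928342371 35.404630840785934 [ 0.13960392 -0.41329759  0.37337454]
```

```bash
python3 -m jog '{"delta_rot":[[0,0,0],[0,0,0],[0,0,0],[0,0,0],[0,0,0]],"translation":[[0.5,20,0],[1,40,0],[1,60,0],[1,80,0],[1,100,0]],"hand":[-0.5,-0.5,-0.5,-0.5,-0.5]}'
python3 -m jog '{"delta_rot":[[0,0,0],[0,0,0],[0,0,0],[0,0,0],[0,0,0]],"translation":[[0,20,0],[0,40,0],[0,60,0],[0,80,0],[0,85,0]],"hand":[-0.5,-0.5,-0.5,-0.5,-0.5]}'
python3 - <<'E'
from h import *
o,m=tool();d=np.radians(95);X=np.array([np.cos(d),np.sin(d)]);Y=np.array([-X[1],X[0]])
r=o["ee_pos"][:2]-[556.5,91.6];print("tray",r@X,r@Y,o["ee_pos"],"yaw",np.degrees(np.arctan2(m[1,1],m[0,1])),o["width"],o["ft_force"])
E
```

```text
t: 3.95
ee_pos: [549.8, 145.7, 5.2]
orientation: [-0.142, 3.138, -0.0]
ft_force: [0.5, 0.1, 0.1]
width: 35.6
t: 4.45
ee_pos: [542.4, 231.3, 5.3]
orientation: [-0.144, 3.138, 0.0]
ft_force: [0.6, -0.1, -0.3]
width: 35.7
tray 140.3997549568851 1.885551379999506 [542.38497879 231.30115487   5.2674661 ] yaw 95.27226237289265 35.698455076043516 [ 0.61842661 -0.11433894 -0.28393133]
```

```bash
python3 -m jog '{"delta_rot":[[0,0,0],[0,0,0],[0,0,0],[0,0,0],[0,0,0]],"translation":[[0,0,0],[0,0,0],[0,0,-15],[0,0,-30],[0,-25,-30]],"hand":[0.05,0.05,0.05,0.05,-1]}'
python3 -m jog '{"delta_rot":[[0,0,0],[0,0,0],[0,0,0],[0,0,0],[0,0,0]],"translation":[[0,-20,0],[0,-20,0],[0,-20,0],[0,-20,15],[0,-20,30]],"hand":[-1,-1,-1,-1,-1]}'
python3 -m jog '{"delta_rot":[[0,0,0],[0,0,0],[0,0,0],[0,0,0],[0,0,0]],"translation":[[0,0,0],[0,12,0],[0,24,0],[0,36,0],[0,36,0]],"hand":[-1,-1,-1,-1,-1]}'
python3 - <<'E'
from h import *
o,m=tool();d=np.radians(95);X=np.array([np.cos(d),np.sin(d)]);Y=np.array([-X[1],X[0]])
r=o["ee_pos"][:2]-[556.5,91.6];print("tray",r@X,r@Y,o["ee_pos"],"yaw",np.degrees(np.arctan2(m[1,1],m[0,1])),o["width"],o["ft_force"])
E
```

```text
t: 4.95
ee_pos: [546.6, 207.0, 38.5]
orientation: [-0.143, 3.133, 0.003]
ft_force: [0.6, -0.6, 0.9]
width: 41.4
t: 5.45
ee_pos: [546.4, 186.1, 4.6]
orientation: [-0.141, 3.137, 0.001]
ft_force: [-0.0, -0.3, -0.2]
width: 2.7
t: 5.95
ee_pos: [543.1, 223.5, 5.6]
orientation: [-0.143, 3.137, 0.001]
ft_force: [0.3, -0.0, 0.2]
width: 0.4
tray 132.55450798878613 1.8454344418491222 [543.1087014  223.48925786   5.59884688] yaw 95.23526094002959 0.4482183006657502 [ 0.30655854 -0.04359504  0.17230005]
```

```bash
python3 -m jog '{"delta_rot":[[0,0,0],[0,0,0],[0,0,0],[0,0,0],[0,0,0]],"translation":[[0,-3,-40],[0,-5,-70],[10,-50,-70],[20,-98,-70],[30,-146,-70]],"hand":[-1,-1,0.9,0.9,0.9]}'
python3 -m jog '{"delta_rot":[[0,0,-0.08],[0,0,-0.16],[0,0,-0.24],[0,0,-0.33],[0,0,-0.33]],"translation":[[10,-48,0],[20,-97,0],[30,-145,0],[32.5,-159,0],[32.5,-159,0]],"hand":[0.9,0.9,0.9,0.9,0.9]}'
python3 - <<'E'
from seg import *
import pickle
o,m=tool();c=optics.calibration("wrist");im=optics.get_image("wrist")
print(o["t"],o["ee_pos"],"yaw",np.degrees(np.arctan2(m[1,1],m[0,1])),o["width"])
cv2.imwrite("pics/w2.png",im[:,:,::-1]);pickle.dump(c,open("w2.pkl","wb"))
E
```

```text
t: 6.45
ee_pos: [526.0, 72.3, 76.0]
orientation: [-0.143, 3.137, -0.0]
ft_force: [0.3, -0.3, 0.9]
width: 21.0
t: 6.95
ee_pos: [507.7, -90.2, 75.6]
orientation: [-0.65, 3.073, -0.001]
ft_force: [-0.1, 0.7, -0.2]
width: 61.3
6.95 [507.7441021  -90.19562556  75.56946901] yaw 113.88180195052965 61.25713165694532
```

View pics/w2.png

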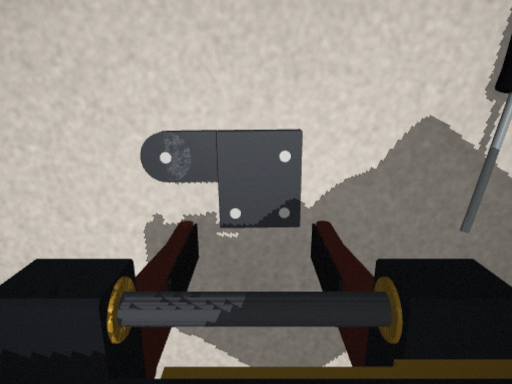

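Long L from close by: foot corners at (218,131), (302,130), (301,227) and (219,227); arm tip at (140,157); its sides run along the image rows.

Run:
```python
from h import *
import pickle
c=pickle.load(open("w2.pkl","rb"))
p=ray([(217,131),(302,130),(301,227),(219,227),(140,157),(165,182)],10,c);print(np.round(p,1).tolist())
d=p[1]-p[4]; print([round(np.linalg.norm(p[i]-p[j]),1) for i,j in((0,1),(1,2),(2,3),(3,0))], np.degrees(np.arctan2(*(p[2]-p[3])[::-1])),np.degrees(np.arctan2(*(p[1]-p[0])[::-1])))
ex=(p[0]-p[1])/np.linalg.norm(p[0]-p[1]);ey=np.array([-ex[1],ex[0]])
f=p[:4].mean(0);g=f+17*ey;print("foot",f,"grip",g)
o,m=tool();print("tool delta",np.round(m.T@(np.r_[g,3]-o["ee_pos"]),1))
```

```text
[[471.6, -135.0], [447.2, -81.6], [512.0, -50.7], [536.9, -106.8], [510.4, -177.9], [520.5, -155.6]]
[np.float64(58.7), np.float64(71.8), np.float64(61.4), np.float64(71.1)] 113.89885918399004 114.54076134245138
foot [491.93710484 -93.5242231 ] grip [507.40142717 -86.46343456]
tool delta [-0.5  2.4 72.5]
```

```bash
python3 -m jog '{"delta_rot":[[0,0,0],[0,0,0],[0,0,0],[0,0,0],[0,0,0]],"translation":[[0,2.5,0],[0,2.5,20],[0,2.5,45],[0,2.5,72],[0,2.5,72]],"hand":[0.95,0.95,0.95,0.95,0.95]}'
python3 -m jog '{"delta_rot":[[0,0,0],[0,0,0],[0,0,0],[0,0,0],[0,0,0]],"translation":[[0,0,0],[0,0,0],[0,0,0],[0,0,0],[0,0,-1]],"hand":[0.1,0.1,0.1,0.1,0.1]}'
python3 - <<'E'
from h import *
o,m=tool();d=np.radians(95);X=np.array([np.cos(d),np.sin(d)]);Y=np.array([-X[1],X[0]])
r=o["ee_pos"][:2]-[556.5,91.6];print("tray",r@X,r@Y,o["ee_pos"],"yaw",np.degrees(np.arctan2(m[1,1],m[0,1])),o["width"],o["ft_force"])
E
```

```text
t: 7.5
ee_pos: [506.9, -84.0, 1.6]
orientation: [0.655, -3.072, -0.001]
ft_force: [0.5, -0.5, 0.4]
width: 85.4
t: 8.0
ee_pos: [506.7, -85.7, 4.4]
orientation: [-0.654, 3.073, -0.0]
ft_force: [0.4, 0.4, -0.8]
width: 60.0
tray -172.2818777714569 65.02912436065054 [506.73368611 -85.69395485   4.36677146] yaw 114.01445791078655 60.041145355195525 [ 0.35112328  0.44400975 -0.80887133]
```

```bash
python3 -m jog '{"delta_rot":[[0,0,0],[0,0,0.11],[0,0,0.22],[0,0,0.33],[0,0,0.33]],"translation":[[-20,14,-3],[-50,35,-4],[-80,56,-4],[-108,76,-2],[-114,80,0]],"hand":[0.1,0.1,0.1,0.1,0.1]}'
python3 -m jog '{"delta_rot":[[0,0,0]],"translation":[[0,0,0]],"hand":[0.1]}'
python3 - <<'E'
from h import *
import pickle
o,m=tool();d=np.radians(95);X=np.array([np.cos(d),np.sin(d)]);Y=np.array([-X[1],X[0]])
r=o["ee_pos"][:2]-[556.5,91.6];print("tray",r@X,r@Y,o["ee_pos"],"yaw",np.degrees(np.arctan2(m[1,1],m[0,1])),o["width"],o["ft_force"])
c=optics.calibration("wrist");im=optics.get_image("wrist")
cv2.imwrite("pics/w3.png",im[:,:,::-1]);pickle.dump(c,open("w3.pkl","wb"))
E
```

```text
t: 8.5
ee_pos: [580.6, 36.3, 4.6]
orientation: [-0.14, 3.136, 0.001]
ft_force: [0.2, -1.5, -1.6]
width: 59.5
t: 8.6
ee_pos: [578.4, 34.5, 3.9]
orientation: [0.145, -3.138, 0.0]
ft_force: [0.3, 0.6, -0.8]
width: 59.5
tray -58.78554464150594 -16.849774181870195 [578.40915351  34.50670669   3.93457849] yaw 95.2968595219276 59.45983438679055 [ 0.34047676  0.61510952 -0.7782186 ]
```

View pics/w3.png

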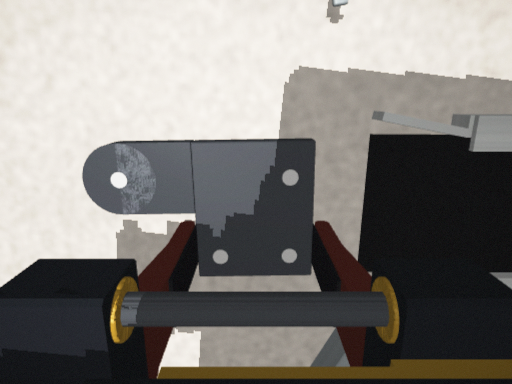

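Long L is held aligned with the tray. Its far edge runs (193,142)–(313,140), its front edge is at column 314, and the tray floor corner is at (371,135) with the lip corner at (471,151).

```bash
cat > tr.py <<'E'
from h import *
def tray(p,a=95.0,o=(556.5,91.6)):
    d=np.radians(a);X=np.array([np.cos(d),np.sin(d)]);Y=np.array([-X[1],X[0]]);r=np.atleast_2d(p)-o;return np.round(np.c_[r@X,r@Y],1)
def st():
    o,m=tool();print("t",round(o["t"],2),"tray",tray(o["ee_pos"][:2]),np.round(o["ee_pos"],1),"yaw",round(np.degrees(np.arctan2(m[1,1],m[0,1])),1),"w",round(o["width"],1),"f",np.round(o["ft_force"],1))
E
python3 - <<'E'
from tr import *
import pickle
c=pickle.load(open("w3.pkl","rb"))
print("plate",tray(ray([(120,142.5),(193,141.5),(313,139.5),(312,273)],11,c)).tolist())
print("floor",tray(ray([(371,135),(510,135),(359,268)],0,c)).tolist(),"lip",tray(ray([(471,151),(511,151)],17,c)).tolist())
E
```

```text
plate [[-123.1, 35.2], [-88.4, 35.8], [-31.4, 37.0], [-28.2, -33.6]]
floor [[-0.2, 38.2], [70.1, 38.5], [0.5, -36.6]] lip [[40.5, 32.8], [58.9, 32.9]]
```

```bash
python3 -m jog '{"delta_rot":[[0,0,0.02],[0,0,0.02],[0,0,0.02],[0,0,0.02],[0,0,0.02]],"translation":[[-1,10,0],[-1,25,0],[-1,40,0],[-1,60,0],[-1,75,0]],"hand":[0.1,0.1,0.1,0.1,0.1]}'
python3 -c "from tr import *;st()"
python3 -m jog '{"delta_rot":[[0,0,0],[0,0,0],[0,0,0],[0,0,0],[0,0,0]],"translation":[[0,18,0],[0,36,0],[0,54,0],[0,72,0],[0,72,0]],"hand":[0.1,0.1,0.1,0.1,0.1]}'
python3 -c "from tr import *;st()"
```

```text
t: 9.15
ee_pos: [572.1, 109.6, 4.2]
orientation: [0.11, -3.139, 0.0]
ft_force: [0.1, 0.2, -1.0]
width: 59.4
t 9.15 tray [[ 16.5 -17.1]] [572.1 109.6   4.2] yaw 94.0 w 59.4 f [ 0.1  0.2 -1. ]
t: 9.65
ee_pos: [567.5, 182.6, 4.3]
orientation: [-0.113, 3.139, 0.001]
ft_force: [0.9, -0.1, -1.1]
width: 59.7
t 9.65 tray [[ 89.7 -18.8]] [567.5 182.6   4.3] yaw 94.1 w 59.7 f [ 0.9 -0.1 -1.1]
```

```bash
python3 -m jog '{"delta_rot":[[0,0,0],[0,0,0],[0,0,0],[0,0,0],[0,0,0]],"translation":[[0,0,0],[0,0,0],[0,0,-15],[2,0,-30],[2,-48,-30]],"hand":[0.6,0.6,0.6,0.6,-1]}'
python3 -m jog '{"delta_rot":[[0,0,0],[0,0,0],[0,0,0],[0,0,0],[0,0,0]],"translation":[[0,-3,0],[0,-3,0],[0,-3,0],[0,-3,0],[0,-3,15]],"hand":[-1,-1,-1,-1,-1]}'
python3 -m jog '{"delta_rot":[[0,0,0],[0,0,0],[0,0,0],[0,0,0],[0,0,0]],"translation":[[0,0,15],[0,10,15],[0,20,15],[0,30,15],[0,30,15]],"hand":[-1,-1,-1,-1,-1]}'
python3 -c "from tr import *;st()"
```

```text
t: 10.15
ee_pos: [571.3, 135.5, 37.6]
orientation: [-0.116, 3.133, 0.003]
ft_force: [0.2, -2.3, 0.7]
width: 65.2
t: 10.65
ee_pos: [570.7, 130.4, 20.3]
orientation: [-0.11, 3.136, 0.001]
ft_force: [0.4, -0.1, 0.4]
width: 25.4
t: 11.15
ee_pos: [567.4, 161.0, 4.4]
orientation: [-0.111, 3.139, 0.001]
ft_force: [1.0, -0.0, 0.4]
width: 0.4
t 11.15 tray [[ 68.2 -16.9]] [567.4 161.    4.4] yaw 94.1 w 0.4 f [ 1.  -0.   0.4]
```

```bash
python3 -m jog '{"delta_rot":[[0,0,0],[0,0,0],[0,0,0],[0,0,0],[0,0,0]],"translation":[[0,4,0],[0,4,0],[0,0,-30],[0,-40,-80],[0,-80,-110]],"hand":[-1,-1,-1,-1,-1]}'
python3 - <<'E'
from tr import *
import pickle
st();c=optics.calibration("wrist");im=optics.get_image("wrist")
cv2.imwrite("pics/w4.png",im[:,:,::-1]);pickle.dump(c,open("w4.pkl","wb"))
E
```

```text
t: 11.65
ee_pos: [572.2, 89.9, 107.0]
orientation: [-0.112, 3.139, 0.0]
ft_force: [1.3, -1.0, 0.7]
width: 0.4
t 11.65 tray [[ -3.1 -15.5]] [572.2  89.9 107. ] yaw 94.1 w 0.4 f [ 1.3 -1.   0.7]
```

View pics/w4.png

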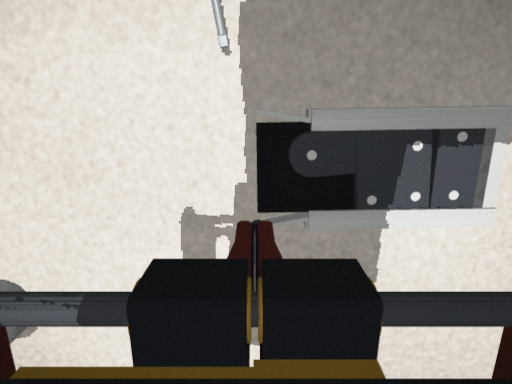

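Wrist view: the tray holds the bar (far right, about (463,165)) and the long L in place behind it. The L's foot rear edge is at column 357, its rounded arm tip is at (290,155) and the mouth is at column 257.

```bash
python3 -m jog '{"delta_rot":[[0,0,0.148],[0,0,0.296],[0,0,0.444],[0,0,0.592],[0,0,0.74]],"translation":[[0,-46,0],[-1,-92,0],[-1,-138,0],[-1,-184,0],[-2,-230,0]],"hand":[-1,-1,0,0.5,0.5]}'
python3 -m jog '{"delta_rot":[[0,0,0.148],[0,0,0.296],[0,0,0.444],[0,0,0.592],[0,0,0.74]],"translation":[[-31,-34,0],[-62,-68,0],[-94,-102,0],[-125,-136,0],[-157,-169,0]],"hand":[0.5,0.5,0.5,0.5,0.5]}'
python3 -m jog '{"delta_rot":[[0,0,0.148],[0,0,0.296],[0,0,0.444],[0,0,0.592],[0,0,0.74]],"translation":[[0,0,0],[0,0,0],[0,0,0],[0,0,0],[0,0,0]],"hand":[0.5,0.5,0.5,0.5,0.5]}'
python3 -m jog '{"delta_rot":[[0,0,0.148],[0,0,0.296],[0,0,0.444],[0,0,0.45],[0,0,0.45]],"translation":[[0,0,0],[0,0,0],[0,0,0],[0,0,0],[0,0,0]],"hand":[0.5,0.5,0.5,0.5,0.5]}'
python3 - <<'E'
from tr import *
import pickle
st();c=optics.calibration("wrist");im=optics.get_image("wrist")
cv2.imwrite("pics/w5.png",im[:,:,::-1]);pickle.dump(c,open("w5.pkl","wb"))
E
```

```text
t: 12.2
ee_pos: [589.6, -141.5, 105.6]
orientation: [1.044, 2.963, 0.0]
ft_force: [0.0, 0.4, 2.0]
width: 21.0
t: 12.7
ee_pos: [607.3, -371.6, 105.4]
orientation: [2.045, 2.385, 0.0]
ft_force: [1.1, 0.8, -0.3]
width: 61.1
t: 13.2
ee_pos: [607.5, -369.7, 105.2]
orientation: [-2.769, -1.484, 0.0]
ft_force: [-0.2, -0.5, 0.0]
width: 65.7
t: 13.7
ee_pos: [607.6, -369.6, 105.4]
orientation: [3.026, 0.844, 0.0]
ft_force: [0.3, 0.4, -0.7]
width: 65.8
t 13.7 tray [[-463.9  -10.7]] [ 607.6 -369.6  105.4] yaw -58.8 w 65.8 f [ 0.3  0.4 -0.7]
```

View pics/w5.png

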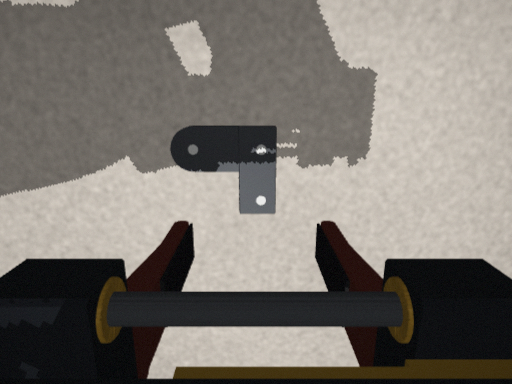

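Short L from close by: foot corners (239,126), (276,126), (276,213) and (239,213); arm to the left with its tip at (170,149).

Run:
```python
from h import *
import pickle
c=pickle.load(open("w5.pkl","rb"))
p=ray([(239,126),(276.5,126),(275.5,213),(239,213),(170,149)],10,c);print(np.round(p,1).tolist())
print([round(np.linalg.norm(p[i]-p[j]),1) for i,j in((0,1),(1,2),(2,3),(3,0))],"yaw arm edge",np.degrees(np.arctan2(*(p[0]-p[1])[::-1])),"foot edges",[np.degrees(np.arctan2(*(p[i]-p[j])[::-1])) for i,j in((2,1),(3,0))])
f=p[:4].mean(0);ey=(p[2]-p[1])/np.linalg.norm(p[2]-p[1]);g=f+17*ey
o,m=tool();print("foot",f,"grip",g,"tool delta",np.round(m.T@(np.r_[g,3]-o["ee_pos"]),1))
```

```text
[[647.9, -332.0], [663.0, -357.0], [602.0, -394.5], [586.2, -368.3], [604.2, -294.3]]
[np.float64(29.2), np.float64(71.6), np.float64(30.5), np.float64(71.6)] yaw arm edge 121.16143321849687 foot edges [np.float64(-148.46455224771458), np.float64(-149.54947830168067)]
foot [ 624.76586325 -362.94399571] grip [ 610.27647864 -371.83543731] tool delta [  1.    3.3 102.4]
```

```bash
python3 -m jog '{"delta_rot":[[0,0,0],[0,0,0],[0,0,0],[0,0,0],[0,0,0]],"translation":[[1,3,40],[1,3,80],[1,3,101],[1,3,101],[1,3,101]],"hand":[0.4,0.4,0.4,0.4,-0.6]}'
python3 -m jog '{"delta_rot":[[0,0,0],[0,0,0],[0,0,0],[0,0,0],[0,0,0]],"translation":[[0,0,0],[0,0,0],[0,0,0],[0,0,0],[0,0,-5]],"hand":[-0.6,-0.6,-0.6,-0.6,-0.6]}'
python3 - <<'E'
from tr import *
st();o,m=tool()
# target: grip point tray (-75,+16.5), yaw -86
d=np.radians(95);X=np.array([np.cos(d),np.sin(d)]);Y=np.array([-X[1],X[0]])
w=np.array([556.5,91.6])-75*X+16.5*Y;print(w,np.round(m.T@(np.r_[w-o["ee_pos"][:2],0]),1))
E
```

```text
t: 14.25
ee_pos: [610.2, -371.5, 4.2]
orientation: [-3.027, -0.841, 0.0]
ft_force: [0.5, 0.5, 0.1]
width: 56.3
t: 14.75
ee_pos: [609.7, -371.2, 9.0]
orientation: [-3.027, -0.839, 0.001]
ft_force: [-0.3, -0.9, -1.3]
width: 29.4
t 14.75 tray [[-465.7  -12.7]] [ 609.7 -371.2    9. ] yaw -59.0 w 29.4 f [-0.3 -0.9 -1.3]
[546.59946819  15.44732789] [ 1.45e+02 -3.64e+02  3.00e-01]
```

```bash
python3 -m jog '{"delta_rot":[[0,0,0.05],[0,0,0.1],[0,0,0.15],[0,0,0.2],[0,0,0.23]],"translation":[[12,-30,-10],[29,-73,-10],[44,-110,-10],[60,-150,-10],[73,-182,-10]],"hand":[-0.6,-0.6,-0.6,-0.6,-0.6]}'
python3 -m jog '{"delta_rot":[[0,0,0.06],[0,0,0.12],[0,0,0.18],[0,0,0.224],[0,0,0.224]],"translation":[[7,-48,0],[14,-96,0],[22,-142,0],[28,-183,8],[30,-194,14]],"hand":[-0.6,-0.6,-0.6,-0.6,-0.6]}'
python3 -m jog '{"delta_rot":[[0,0,0]],"translation":[[0,0,0]],"hand":[-0.6]}'
python3 - <<'E'
from tr import *
import pickle
st();c=optics.calibration("wrist");im=optics.get_image("wrist")
cv2.imwrite("pics/w6.png",im[:,:,::-1]);pickle.dump(c,open("w6.pkl","wb"))
E
```

```text
t: 15.25
ee_pos: [578.3, -175.9, 19.7]
orientation: [-3.104, -0.484, 0.0]
ft_force: [-0.5, 0.2, -0.7]
width: 29.7
t: 15.75
ee_pos: [547.3, 19.3, 5.5]
orientation: [-3.138, -0.14, 0.001]
ft_force: [-0.3, -0.0, -1.2]
width: 29.9
t: 15.85
ee_pos: [548.0, 17.4, 5.2]
orientation: [-3.138, -0.142, 0.001]
ft_force: [-0.3, 0.5, -1.9]
width: 29.6
t 15.85 tray [[-73.1  14.9]] [548.   17.4   5.2] yaw -84.8 w 29.6 f [-0.3  0.5 -1.9]
```

View pics/w6.png

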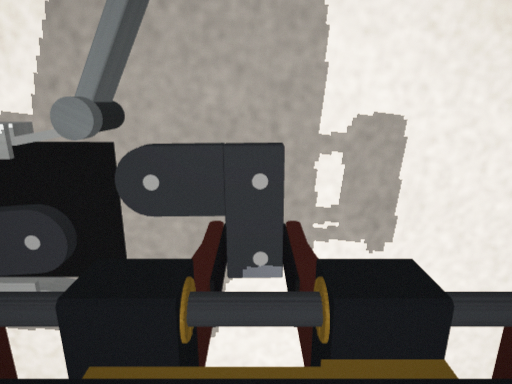

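Short L is held in front of the mouth: outer edge at row 143, arm inner edge row 216, foot rear at column 283. The long L's arm tip is at column 77, with its near edge at row 205 and the floor corner at (114,142).

Run:
```python
from tr import *
import pickle
c=pickle.load(open("w6.pkl","rb"))
print("short outer,inner,rear",tray(ray([(153,143.5),(223,143),(283,142.5),(155,216),(224,216),(282,276)],11.5,c)).tolist())
print("tip",tray(ray([(117,180)],11.5,c)).tolist(),"floor",tray(ray([(114,142),(126,257)],0,c)).tolist(),"long arm edge, tip",tray(ray([(10,206),(30,205.5),(77,240),(30,275)],10,c)).tolist())
```

```text
short outer,inner,rear [[-24.7, -38.5], [-58.2, -38.9], [-86.9, -39.2], [-22.8, -1.7], [-57.9, -1.8], [-88.2, 32.2]]
tip [[-5.6, -20.5]] floor [[-1.3, -37.7], [-0.8, 27.1]] long arm edge, tip [[50.9, -6.4], [40.7, -6.7], [19.5, 12.3], [47.8, 32.8]]
```

```bash
python3 -m jog '{"delta_rot":[[0,0,0],[0,0,0],[0,0,0],[0,0,0],[0,0,0]],"translation":[[-2,0,0],[-2,-8,0],[-2,-16,0],[-2,-24,0],[-2,-30,0]],"hand":[-0.6,-0.6,-0.6,-0.6,-0.6]}'
python3 -c "from tr import *;st()"
python3 -m jog '{"delta_rot":[[0,0,0],[0,0,0],[0,0,0],[0,0,0],[0,0,0]],"translation":[[0,-5,0],[0,-10,0],[0,-15,0],[0,-20,0],[0,-22,0]],"hand":[-0.6,-0.6,-0.6,-0.6,-0.6]}'
python3 - <<'E'
from tr import *
import pickle
st();c=optics.calibration("wrist");im=optics.get_image("wrist")
cv2.imwrite("pics/w7.png",im[:,:,::-1]);pickle.dump(c,open("w7.pkl","wb"))
E
```

```text
t: 16.4
ee_pos: [543.7, 46.2, 5.4]
orientation: [-3.139, -0.136, -0.0]
ft_force: [0.4, -0.1, -1.2]
width: 29.7
t 16.4 tray [[-44.1  16.7]] [543.7  46.2   5.4] yaw -85.0 w 29.7 f [ 0.4 -0.1 -1.2]
t: 16.9
ee_pos: [541.8, 68.1, 5.4]
orientation: [3.139, 0.137, 0.0]
ft_force: [0.7, -0.4, -0.5]
width: 29.5
t 16.9 tray [[-22.1  16.6]] [541.8  68.1   5.4] yaw -85.0 w 29.5 f [ 0.7 -0.4 -0.5]
```

```bash
python3 -m jog '{"delta_rot":[[0,0,0],[0,0,0],[0,0,0],[0,0,0],[0,0,-0.1]],"translation":[[0,0,1],[0,0,1],[0,0,-20],[0,0,-50],[10,20,-90]],"hand":[-0.09,-0.09,-0.09,-0.09,-0.09]}'
python3 -m jog '{"delta_rot":[[0,0,-0.148],[0,0,-0.296],[0,0,-0.444],[0,0,-0.592],[0,0,-0.74]],"translation":[[6,18,0],[6,18,0],[6,18,0],[6,18,0],[6,18,0]],"hand":[-0.3,-0.3,-0.3,-0.3,-0.3]}'
python3 -m jog '{"delta_rot":[[0,0,-0.148],[0,0,-0.296],[0,0,-0.444],[0,0,-0.592],[0,0,-0.73]],"translation":[[0,0,0],[0,0,0],[0,0,0],[0,0,0],[0,0,0]],"hand":[-0.3,-0.3,-0.3,-0.3,-0.3]}'
python3 - <<'E'
from tr import *
import pickle
st();c=optics.calibration("wrist");im=optics.get_image("wrist")
cv2.imwrite("pics/w8.png",im[:,:,::-1]);pickle.dump(c,open("w8.pkl","wb"))
E
```

```text
t: 17.45
ee_pos: [550.9, 49.3, 94.8]
orientation: [-3.127, -0.298, 0.008]
ft_force: [1.6, -0.9, -0.7]
width: 39.7
t: 17.95
ee_pos: [562.7, 31.6, 95.4]
orientation: [-2.806, -1.412, 0.0]
ft_force: [-0.5, -0.2, -0.0]
width: 30.5
t: 18.45
ee_pos: [562.6, 31.7, 95.4]
orientation: [-2.117, -2.321, 0.0]
ft_force: [-0.0, -0.1, -1.2]
width: 30.7
t 18.45 tray [[-60.2  -0.9]] [562.6  31.7  95.4] yaw 5.2 w 30.7 f [-0.  -0.1 -1.2]
```

View pics/w8.png

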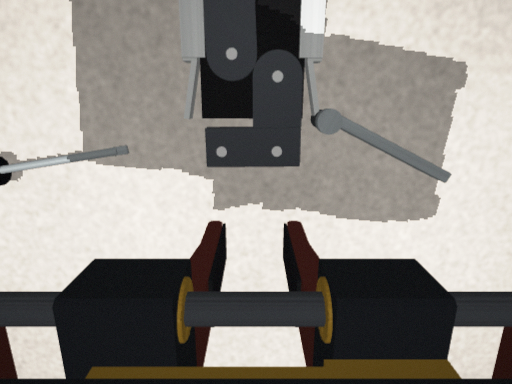

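The arms now sit beside each other: long tip at (231,80), short tip at (278,50). The short foot lies just outside the mouth, with corners (206,128), (300,126), (300,166) and (206,167).

Run:
```python
from tr import *
import pickle
c=pickle.load(open("w8.pkl","rb"))
print(tray(ray([(206,128),(300,126),(300.5,166),(206,167)],10,c)).tolist(),tray(ray([(201,118),(253,118)],0,c)).tolist(),"tips",tray(ray([(231,80.5),(278,49)],10,c)).tolist(),"gatetip",tray(ray([(448,178)],24,c)),"hinge",tray(ray([(329,120)],24,c)))
```

```text
[[-8.1, 34.6], [-6.4, -35.8], [-36.8, -37.4], [-37.9, 35.6]] [[-1.4, 39.6], [-1.2, -0.6]] tips [[25.7, 15.4], [46.9, -18.1]] gatetip [[ -42.6 -144.5]] hinge [[ -1.1 -54. ]]
```

```bash
python3 -m jog '{"delta_rot":[[0,0,0],[0,0,0],[0,0,0],[0,0,0],[0,0,0]],"translation":[[0,0,40],[0,0,75],[0,0,90],[0,0,90],[4,0,90]],"hand":[-0.3,-0.3,-0.3,-0.3,-0.3]}'
python3 -m jog '{"delta_rot":[[0,0,0],[0,0,0],[0,0,0],[0,0,0],[0,0,0]],"translation":[[6,0,0],[12,0,0],[18,0,0],[24,0,0],[30,0,0]],"hand":[-0.3,-0.3,-0.3,-0.3,-0.3]}'
python3 -c "from tr import *;st()"
python3 -m jog '{"delta_rot":[[0,0,0],[0,0,0],[0,0,0],[0,0,0],[0,0,0]],"translation":[[4,0,0],[8,0,0],[12,0,0],[15,0,0],[15,0,0]],"hand":[-0.3,-0.3,-0.3,-0.3,-0.3]}'
python3 -c "from tr import *;st()"
```

```text
t: 19.0
ee_pos: [562.9, 35.8, 5.9]
orientation: [2.125, 2.313, 0.0]
ft_force: [0.1, 0.0, -0.3]
width: 30.7
t: 19.5
ee_pos: [560.0, 66.5, 5.8]
orientation: [2.123, 2.315, 0.001]
ft_force: [-0.5, -0.9, 0.4]
width: 30.4
t 19.5 tray [[-25.3  -1.3]] [560.   66.5   5.8] yaw 4.9 w 30.4 f [-0.5 -0.9  0.4]
t: 20.0
ee_pos: [558.3, 81.2, 5.2]
orientation: [-2.123, -2.315, 0.0]
ft_force: [0.8, 0.1, 0.1]
width: 30.7
t 20.0 tray [[-10.5  -0.9]] [558.3  81.2   5.2] yaw 4.9 w 30.7 f [0.8 0.1 0.1]
```

```bash
for i in 1 2; do :; done
python3 -m jog '{"delta_rot":[[0,0,0],[0,0,0],[0,0,0]],"translation":[[2,0,0],[3,0,0],[3,0,0]],"hand":[-0.3,-0.3,-0.3]}'
python3 -m jog '{"delta_rot":[[0,0,0],[0,0,0],[0,0,0]],"translation":[[1.5,0,0],[2,0,0],[2,0,0]],"hand":[-0.3,-0.3,-0.3]}'
python3 -c "from tr import *;st()"
```

```text
t: 20.3
ee_pos: [558.1, 83.8, 5.3]
orientation: [-2.124, -2.315, 0.0]
ft_force: [1.4, -0.5, 0.1]
width: 30.7
t: 20.6
ee_pos: [557.7, 84.5, 5.3]
orientation: [2.123, 2.315, -0.003]
ft_force: [-0.1, -8.2, 0.9]
width: 31.0
t 20.6 tray [[-7.2 -0.6]] [557.7  84.5   5.3] yaw 5.0 w 31.0 f [-0.1 -8.2  0.9]
```

```bash
python3 -m jog '{"delta_rot":[[0,0,0],[0,0,0],[0,0,0]],"translation":[[1,0,0],[1.5,0,0],[1.5,0,0]],"hand":[-0.3,-0.3,-0.3]}'
python3 -c "from tr import *;st()"
python3 -m jog '{"delta_rot":[[0,0,0],[0,0,0],[0,0,0],[0,0,0],[0,0,0]],"translation":[[-3,0,0],[-20,0,-5],[-30,0,-40],[-40,0,-80],[-40,0,-90]],"hand":[-0.3,-0.3,-0.6,-1,-1]}'
python3 - <<'E'
from tr import *
import pickle
st();c=optics.calibration("wrist");im=optics.get_image("wrist")
cv2.imwrite("pics/w9.png",im[:,:,::-1]);pickle.dump(c,open("w9.pkl","wb"))
g=cv2.cvtColor(im[:,:,::-1].copy(),cv2.COLOR_BGR2GRAY)
for col in (210,225,240,255,270,285,295):
    s=cv2.GaussianBlur(g,(5,5),0)[40:200,col].astype(int);d=np.diff(s);k=np.argsort(-abs(d))[:1]
    big=[40+i for i in range(1,len(d)-1) if abs(d[i])>12 and abs(d[i])>=abs(d[i-1]) and abs(d[i])>=abs(d[i+1])]
    print(col,[(b,int(d[b-40])) for b in big],[tray(ray([(col,b+.5)],0,c))[0].tolist() for b in big][:4])
E
```

```text
t: 20.9
ee_pos: [557.4, 84.8, 5.3]
orientation: [2.122, 2.315, -0.005]
ft_force: [0.1, -17.0, 2.5]
width: 30.8
t 20.9 tray [[-6.9 -0.3]] [557.4  84.8   5.3] yaw 5.0 w 30.8 f [  0.1 -17.    2.5]
t: 21.4
ee_pos: [563.8, 46.8, 99.0]
orientation: [2.123, 2.311, 0.007]
ft_force: [0.5, 0.3, 0.4]
width: 10.1
t 21.4 tray [[-45.2  -3.4]] [563.8  46.8  99. ] yaw 4.9 w 10.1 f [0.5 0.3 0.4]
210 [(112, 13), (113, 13), (119, -14), (137, 36), (184, 29)] [[17.9, 29.4], [17.1, 29.5], [12.5, 29.7], [-1.5, 30.2]]
225 [(60, 24), (69, -25), (137, 37)] [[55.8, 16.7], [49.4, 16.9], [-1.5, 18.3]]
240 [(137, 37)] [[-1.6, 6.3]]
255 [(137, 38)] [[-1.6, -5.6]]
270 [(43, -30), (110, 31), (121, -31), (136, 41)] [[67.5, -16.9], [19.2, -17.4], [10.8, -17.4], [-0.9, -17.6]]
285 [(136, 42)] [[-0.9, -29.5]]
295 [(80, -32), (136, 33)] [[41.4, -36.2], [-1.0, -37.5]]
```

Run:
```python
from tr import *
import pickle
c=pickle.load(open("w9.pkl","rb"));im=cv2.imread("pics/w9.png");g=cv2.cvtColor(im,cv2.COLOR_BGR2GRAY)
for col in (245,250,285,290): print(col,g[92:140,col].tolist())
print("dots",tray(ray([(270,116),(210,116.5)],10,c)).tolist(),"edge z10",[(r,tray(ray([(250,r)],10,c))[0].tolist()) for r in (125,130,133,137)])
c8=pickle.load(open("w8.pkl","rb"));print("dots before, rel rear -37.3",tray(ray([(221.5,152),(277,151)],10,c8)).tolist())
```

```text
245 [47, 48, 49, 51, 49, 50, 51, 47, 47, 49, 49, 45, 47, 51, 48, 49, 48, 47, 50, 50, 47, 47, 48, 48, 47, 46, 47, 52, 48, 49, 45, 50, 43, 49, 47, 43, 47, 47, 50, 45, 29, 18, 15, 17, 14, 75, 128, 147]
250 [46, 50, 50, 48, 49, 51, 49, 52, 48, 47, 50, 47, 51, 49, 49, 49, 46, 53, 48, 47, 47, 49, 50, 46, 50, 50, 48, 46, 48, 50, 46, 47, 48, 47, 43, 48, 45, 45, 48, 44, 30, 18, 17, 13, 16, 70, 124, 138]
285 [46, 48, 48, 51, 48, 49, 50, 51, 50, 48, 48, 50, 48, 47, 47, 51, 49, 50, 47, 49, 48, 47, 48, 48, 47, 47, 50, 47, 48, 46, 49, 49, 45, 49, 46, 50, 48, 46, 49, 40, 23, 16, 19, 18, 15, 99, 145, 142]
290 [47, 51, 51, 49, 50, 50, 52, 50, 49, 48, 48, 49, 50, 46, 47, 51, 47, 48, 48, 47, 48, 45, 49, 47, 48, 46, 46, 48, 46, 47, 50, 48, 51, 49, 46, 45, 46, 47, 46, 38, 21, 18, 14, 13, 17, 98, 142, 142]
dots [[15.5, -16.9], [15.3, 28.3]] edge z10 [(125, [8.9, -1.8]), (130, [5.2, -1.7]), (133, [2.9, -1.7]), (137, [-0.1, -1.7])]
dots before, rel rear -37.3 [[-26.2, 23.4], [-25.2, -19.0]]
```

The plate's rear edge sits about 5 mm inside the mouth, so all three parts are fully in. Next is the gate: fingers go behind its outer face and sweep it shut.

```bash
python3 -m jog '{"delta_rot":[[0,0,0],[0,0,0],[0,0,0],[0,0,0],[0,0,0]],"translation":[[13,45,0],[27,90,0],[40,134,0],[40,134,40],[40,134,70]],"hand":[-1,-1,-1,-1,-1]}'
python3 -m jog '{"delta_rot":[[0,0,0],[0,0,0],[0,0,0]],"translation":[[0,0,10],[0,0,19],[0,0,19]],"hand":[-1,-1,-1]}'
python3 -c "from tr import *;st()"
python3 -m jog '{"delta_rot":[[0,0,0],[0,0,0],[0,0,0],[0,0,0],[0,0,0]],"translation":[[-15,-5,0],[-30,-9,0],[-44,-19,0],[-57,-29,0],[-66,-46,0]],"hand":[-1,-1,-1,-1,-1]}'
python3 -c "from tr import *;st()"
```

```text
t: 21.95
ee_pos: [691.8, 100.1, 22.7]
orientation: [-2.123, -2.316, -0.0]
ft_force: [1.4, -0.2, -0.6]
width: 0.6
t: 22.25
ee_pos: [690.8, 98.9, 5.5]
orientation: [-2.123, -2.314, 0.002]
ft_force: [-0.1, -0.3, -0.3]
width: 0.6
t 22.25 tray [[  -4.5 -134.4]] [690.8  98.9   5.5] yaw 4.9 w 0.6 f [-0.1 -0.3 -0.3]
t: 22.75
ee_pos: [651.3, 27.0, 7.2]
orientation: [2.125, 2.312, 0.002]
ft_force: [0.9, 0.7, 0.2]
width: 0.3
t 22.75 tray [[-72.6 -88.8]] [651.3  27.    7.2] yaw 4.8 w 0.3 f [0.9 0.7 0.2]
```

```bash
python3 -m jog '{"delta_rot":[[0,0,0],[0,0,0],[0,0,0],[0,0,0],[0,0,0]],"translation":[[-8,-17,0],[-11,-31,0],[-12,-45,0],[-9,-61,0],[-3,-77,0]],"hand":[-1,-1,-1,-1,-1]}'
python3 -m jog '{"delta_rot":[[0,0,0],[0,0,0],[0,0,0],[0,0,0],[0,0,0]],"translation":[[9,-14,0],[22,-27,0],[33,-34,0],[44,-40,0],[49,-41,0]],"hand":[-1,-1,-1,-1,-1]}'
python3 -c "from tr import *;st()"
python3 -m jog '{"delta_rot":[[0,0,0],[0,0,0],[0,0,0]],"translation":[[2,0,0],[3,0,0],[3,0,0]],"hand":[-1,-1,-1]}'
python3 -m jog '{"delta_rot":[[0,0,0],[0,0,0],[0,0,0]],"translation":[[1.5,0,0],[3,0,0],[3,0,0]],"hand":[-1,-1,-1]}'
python3 -c "from tr import *;st()"
```

```text
t: 23.25
ee_pos: [574.0, 18.0, 7.0]
orientation: [2.125, 2.312, 0.001]
ft_force: [1.1, 0.4, -0.7]
width: 0.2
t: 23.75
ee_pos: [528.9, 65.8, 6.4]
orientation: [-2.122, -2.316, 0.001]
ft_force: [0.1, -1.0, 0.8]
width: 0.5
t 23.75 tray [[-23.3  29.7]] [528.9  65.8   6.4] yaw 5.0 w 0.5 f [ 0.1 -1.   0.8]
t: 24.05
ee_pos: [530.0, 67.8, 6.3]
orientation: [2.124, 2.315, 0.0]
ft_force: [0.5, 1.1, 0.6]
width: 0.4
t: 24.35
ee_pos: [529.7, 69.1, 6.4]
orientation: [2.122, 2.314, -0.002]
ft_force: [1.6, -11.0, 0.8]
width: 0.2
t 24.35 tray [[-20.1  28.6]] [529.7  69.1   6.4] yaw 5.0 w 0.2 f [  1.6 -11.    0.8]
```

```bash
python3 -m jog '{"delta_rot":[[0,0,0],[0,0,0],[0,0,0],[0,0,0],[0,0,0]],"translation":[[0.5,0,0],[-4,0,0],[-15,0,0],[-30,0,-20],[-40,0,-60]],"hand":[-1,-1,-1,-1,-1]}'
python3 -m jog '{"delta_rot":[[0,0,0],[0,0,0],[0,0,0],[0,0,0],[0,0,0]],"translation":[[-20,20,-40],[-30,30,-80],[-30,30,-80],[-30,30,-80],[-30,30,-80]],"hand":[-1,-1,-1,-1,-1]}'
python3 - <<'E'
from tr import *
import pickle
st();c=optics.calibration("wrist");im=optics.get_image("wrist")[:,:,::-1].copy();pickle.dump(c,open("w10.pkl","wb"))
t=optics.get_image("top")[:,:,::-1].copy();cv2.imwrite("pics/top1.png",t);cv2.imwrite("pics/w10.png",im)
t0=cv2.imread("pics/top0.png")
for nm,(x0,y0,x1,y1) in dict(tin=(275,95,325,145),lens=(112,250,155,290)).items():
    print(nm,"mean diff",np.abs(t[y0:y1,x0:x1].astype(int)-t0[y0:y1,x0:x1]).mean())
    a,b=[cv2.cvtColor(v[y0:y1,x0:x1],cv2.COLOR_BGR2GRAY).astype(np.float32) for v in(t0,t)];print(cv2.phaseCorrelate(a,b))
cv2.imwrite("pics/final.png",np.hstack([im[:300,130:430],cv2.resize(t[90:290,70:330],(390,300))]))
E
```

```text
t: 24.85
ee_pos: [530.6, 29.7, 64.7]
orientation: [-2.121, -2.311, 0.006]
ft_force: [0.2, 0.8, 0.1]
width: 0.5
t: 25.35
ee_pos: [563.7, 3.6, 145.1]
orientation: [-2.123, -2.313, 0.003]
ft_force: [-0.3, 0.1, -0.4]
width: 0.7
t 25.35 tray [[-88.3   0.5]] [563.7   3.6 145.1] yaw 4.9 w 0.7 f [-0.3  0.1 -0.4]
tin mean diff 9.012666666666666
((-0.0025770660469355278, 0.008482787082584764), 0.9953874700546265)
lens mean diff 54.091279069767445
((-19.546625799723238, -5.953750656550852), 0.056455858018663194)
```

View pics/final.png

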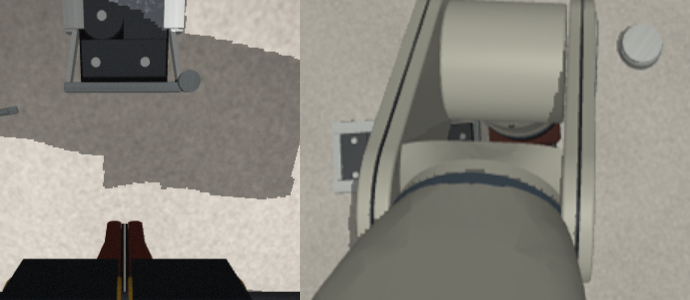

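The gate lies straight across the mouth, hinge at crop (188,80) and free end at (65,87), with the plates behind it. The arm hides the lens in the top view, so I'll check it in the side view along with the gate angle.

Run:
```python
from tr import *
import pickle
c=pickle.load(open("w10.pkl","rb"));g=cv2.cvtColor(cv2.imread("pics/w10.png"),cv2.COLOR_BGR2GRAY)
pts=[]
for col in range(205,305,10):
    d=np.diff(cv2.GaussianBlur(g,(3,3),0)[70:105,col].astype(int)); r=70+int(np.argmin(d[15:])+15); pts.append((col,r))
    
p=ray([(195,87.5),(318,80.5)],24,c);print("gate by eye",tray(p).tolist())
# edge between plate (dark) and gate top (light)
e=[(col,70+int(np.argmax(np.diff(g[70:95,col].astype(int))))+.5) for col in range(215,295,8)]
w=tray(ray(e,24,c));print("gate inner top edge (tray)",w.tolist(),"slope deg",np.degrees(np.polyfit(w[:,1],w[:,0],1)[0]))
s0=cv2.imread("pics/side0.png");s=optics.get_image("side")[:,:,::-1].copy()
for nm,(x0,y0,x1,y1) in dict(lens=(168,138,205,176),tin=(312,188,352,225)).items():
    a,b=[cv2.cvtColor(v[y0:y1,x0:x1].copy(),cv2.COLOR_BGR2GRAY).astype(np.float32) for v in(s0,s)];print(nm,cv2.phaseCorrelate(a,b),np.abs(a-b).mean())
```

```text
gate by eye [[-5.8, 48.9], [-0.5, -52.9]]
gate inner top edge (tray) [[-1.1, 32.1], [-1.1, 25.5], [-1.1, 18.9], [-1.2, 12.3], [-1.2, 5.7], [-1.2, -0.9], [-1.2, -7.5], [-1.2, -14.1], [-1.2, -20.8], [-1.2, -27.4]] slope deg 0.11025890545084135
lens ((0.26979526091443873, -0.16896718006431044), 0.5346318736672402) 19.597439
tin ((0.06821899535137987, -0.011718720085667655), 0.9780428612232208) 2.231081
```

```bash
python3 -c "
from workcell import ctrl;print(ctrl.close_job())"
```

```text
the job is handed in; nothing more can be done
None
```

The spacer bar and both L-plates are in the tray, nested under the lips, and the gate is shut behind them. I handed the job in at about 25.5 s with the gripper clear of everything.

**What I did:** I slid in the bar first, then the long L foot-first, then the short L arm-first so the two arms lie side by side. I pushed all three together until they stopped against the back (17 N at the wrist). Then I swung the gate round until it met its stop (11 N) and backed away.

**Last checks:**
- **Plates:** the rear edge of the last plate sits about 5 mm inside the mouth, which is where it should be with all three fully in.
- **Gate:** its inner edge lies straight across the mouth, within about 0.1° of square. It measures at tray x −1.2 mm, the same offset the mouth edge itself shows in my measurements.
- **Tin:** it has not moved, in either the top or the side view (under 0.1 px).
- **Lens:** the arm hid it in the last top view, so that comparison failed. The side view shows it within about 0.3 px of where it started, but with a weaker match (0.53), which I put down to changed shadows.

**One thing that did not go as planned:** the off-centre push left the long L turned about 5° in the tray. I expected the short L's rounded arm tip to nudge it straight as it went in, and the next picture showed the arms correctly side by side.

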